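# Clamp a turned chair leg with a lever bolt

### The arm

A 6-joint arm with a two-finger parallel gripper is mounted at the origin on the work surface. World frame = base frame: x ahead of the robot, y to its left, z up, the work surface at z = 0. Lengths are in m, angles in rad, forces in N, time in s.
With the tool pointing down it reaches from about 0.35 to 0.975 m from the base axis. Payload 4.9 kg.
Tool frame: the origin (TCP) lies on the mounting face of the last link; the fingertips stand 173 mm ahead of it and the grasp point (between the pads) lies 155 mm ahead of it (tcp_to_grasp is the distance from the TCP to the grasp point, in m); z points along the fingers, y is the line along which they close (so a half turn about z gives the same grasp; the last joint's range is limited). The gripper opens to 85 mm and grips with 20 to 120 N. Pads are 22 mm wide; open, the fingers measure 114 mm over their backs; the gripper's body (76 mm by 85 mm) begins 54 mm behind the grasp point. The pads swing forward as they close: fully open they stand 13 mm farther back than shut.
Start: joints at [-1.248, 0.053, 1.613, -0, 1.476, -0.119], TCP at [0.267, -0.565, 0.405] pointing down, gripper open.
Joint ranges: [-3.01, 3.01], [-1.01, 2.22], [0.06, 2.58], [-1.02, 4.17], [0.09, 2.62], [-3.14, 3.14]. Speed limits (rad/s): [2.57, 2.57, 3.14, 3.14, 3.14, 3.14].

### API

Orientations are given as a rotation vector (axis times angle).
In Python, from station import get_obs, get_image, calibration, finish_job, tcp_to_grasp gives the robot as it stands. The module is installed in compiled form; this text tells all that it offers.
- The arm moves only by the tool arm_command, never from a script. Its argument "plan" is a list that holds one entry, the list of rows, each a list of 6 numbers: the shift along the tool's x, y, z in cm, then the turn, a rotation vector about the tool's x, y, z in rad. A call has 1 to 12 rows; each row is the pose to reach, as a shift and turn from the pose commanded when the call began, along the tool's axes at that moment; what a row does not reach only later rows make up. A row lasts 1/12 s, in which the tool goes at most 41.7 mm and 7.16 degrees, less where a joint would pass 70% of its speed; a pose out of reach is approached as far as the arm can. A call with a gripper value outside its range is refused whole. "gripper" is the closure, from -1 (fully open) to 1 (shut), set as the call begins (left out, the last holds). The fingers move at their own pace and stop on an object; "force" is the grip in N (left out, the last holds). Time passes only in rows, so rows that repeat a pose let the fingers close. It gives the time, the measured TCP pose, the force, the opening and the grip force at its end, in the units of the state.
- get_obs(): the state, without advancing time (a new reading comes with each control period).
- get_image(name): name is "side" or "top" or "wrist"; returns (picture, depth): 384x512x3 uint8, blue, green, red; 384x512 float32, m along the optical axis (not along the pixel's ray), 0 where there is no reading.
- calibration(name): a dict with "fx", "fy", "cx", "cy" (pixels), "dist" ([k1, k2, p1, p2, k3] as OpenCV has them; the pictures are not rectified), "pose" (4x4, takes a point from camera to world coordinates). Camera axes: x right, y up, looking along -z (the intrinsics and any distortion apply to the point x, -y, -z); pixel columns grow to the right and rows downward; lengths in m; the calibration is good to about 2 mm. A picture is of the moment at which its call begins: read the wrist's pose just before it. calibration takes no time and is no camera call; for the wrist camera it gives the pose at the moment of the call.
- finish_job(): hands the job in; it is judged then, once.
The state is a dict: "t": time; "q": joint angles; "dq": joint speeds; "effort": joint torques, N m; "tool_pos": TCP position; "tool_rot": TCP orientation; "contact_force": force on the tool from outside, world axes, zero at the start; "wrist_torque": the same for the moment, N m; "opening": finger opening in m; "grip_force": force on a finger pad.
Only numpy, scipy, OpenCV 4.12 (cv2) and the standard library are available. Lean on these libraries where they do the work, as an engineer would, in place of code of your own. Each camera call takes 0.05 s, during which the arm holds its last target. There are 200 camera calls.

### The job

Clamp the turned chair leg in its jig on the upholsterer's bench: turn the upright lever of its clamp bolt clockwise until the bolt is screwed in snug against its stop, and only then fold the lever down flat over the leg's tapered end. Leave the matching jig that holds the plain flat rail untouched.

Things in the scene. Friction and masses are not known exactly. Their poses are not given: they have to be found in the camera images.
- leg_jig: Jig fixed to the bench, holding the turned chair leg. Base x -110 to 260 mm, 110 wide, 18 thick; leg's square end (44 mm) under a steel bridge 104 mm long in y, 34 in x, top 102 mm above bench. Origin: on the clamp bolt's vertical axis, at bench height; z up; +x along the leg to its tapered end (at 320 mm), away from the robot within 20 degrees. Lever's pin on the axis at z = 140 mm, 136.4 when snug.
- leg_bolt (a joint): Turn of the leg's clamp bolt, rad: grows clockwise seen from above, sinking 2.6 mm per rad; 0 loose, 1.40 snug at a hard stop. Starts at 0.1 to 0.5. Stays where left; takes 0.2 N m. The lever's folding side points (1.40 - leg_bolt) rad anticlockwise of the jig's +x: when snug the blade's broad faces stand square across the leg and it folds along +x, over the tapered end.
- leg_lever (a joint): Fold of the lever about its horizontal pin in the bolt's head (34 mm across), rad: 0 upright, 1.57 flat (stop). Starts at 0 to 0.1; folds to one side only, stays where left, takes 2 N at its end. Aluminium blade from the pin, 80 mm long, 22 mm wide along the pin, 10 mm thick, centred on the pin; upright its top is 220 mm above the bench with leg_bolt at 0.
- rail_jig: The matching jig with the same base, bridge, bolt and upright lever, holding a plain flat rail (44 x 22 mm section, 360 mm long) instead of the turned leg; fixed to the bench 0.3 m or more to the left or right of the leg's jig. Origin and axes as for the leg's jig. To be left untouched.

How it is judged:
By the outcome, as a careful person would: the job done as asked, in the order asked, and still so for the second after the job is handed in, with the robot touching nothing.
It also fails if it takes over 45 s, if anything falls off the work surface, if the arm or the gripper's body presses on something with over 40 N, if the wrist force passes 120 N, or if a joint passes its speed limit or range.

## Working session

There is one attempt and no reset: what is moved stays moved. The work goes in short steps, Python scripts to look and compute and a tool call to move; the robot and the scene stay as the last step left them, time stands still between calls to the robot, and variables do not carry over. Pictures are saved under pics/ and viewed, at most 10 in all, crops included, and the job is handed in when it is done.

Besides the shell and the picture viewer there is one more tool, called after ">>>" by a JSON object that holds its "name" and its "arguments", one argument or row to a line. arm_command: Moves the arm, as the interface text tells. Its arguments: {"type":"object","properties":{"plan":{"type":"array"},"gripper":{"type":"number"},"force":{"type":"number"}},"required":["plan"]}

```bash
mkdir -p pics
cat > h.py <<'E'
import numpy as np, cv2
from station import *
def snap(n,f):
    c=calibration(n); im,d=get_image(n); cv2.imwrite(f'pics/{f}.png',im); np.savez(f'pics/{f}.npz',d=d,pose=c['pose'],k=[c['fx'],c['fy'],c['cx'],c['cy']],dist=c['dist']); return im,d
def px(f,uv,depth=None,win=0):
    z=np.load(f'pics/{f}.npz'); fx,fy,cx,cy=z['k']; K=np.array([[fx,0,cx],[0,fy,cy],[0,0,1.]])
    uv=np.array(uv,float).reshape(-1,2); n=cv2.undistortPoints(uv[:,None],K,z['dist'])[:,0]
    d=np.array([z['d'][int(round(v)),int(round(u))] for u,v in uv]) if depth is None else np.full(len(uv),depth)
    P=np.c_[n[:,0]*d,-n[:,1]*d,-d]; T=z['pose']; return P@T[:3,:3].T+T[:3,3]
E
python3 - <<'E'
from h import *
a,_=snap('top','top0'); b,_=snap('side','side0')
o=get_obs(); print(o['t'],o['tool_pos'],o['tool_rot'],o['opening'],tcp_to_grasp)
for n in('top','side','wrist'): print(n,calibration(n)['pose'].round(2).tolist())
E
```

```text
0.1 [ 0.26714113 -0.56475521  0.40355744] [-3.06336556e+00 -6.87923200e-01  2.97737853e-04] 0.0855135333916472 0.1547
top [[0.03, 0.98, -0.19, 0.35], [-1.0, 0.03, -0.0, 0.01], [0.0, 0.19, 0.98, 1.04], [0.0, 0.0, 0.0, 1.0]]
side [[-0.92, 0.25, -0.29, 0.26], [-0.38, -0.57, 0.73, 0.64], [0.01, 0.78, 0.62, 0.68], [0.0, 0.0, 0.0, 1.0]]
wrist [[0.43, 0.86, 0.29, 0.34], [-0.9, 0.41, 0.14, -0.53], [-0.0, -0.32, 0.95, 0.37], [0.0, 0.0, 0.0, 1.0]]
```

View pics/top0.png

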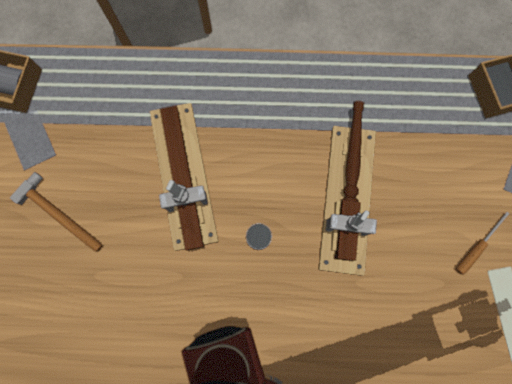

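View pics/side0.png

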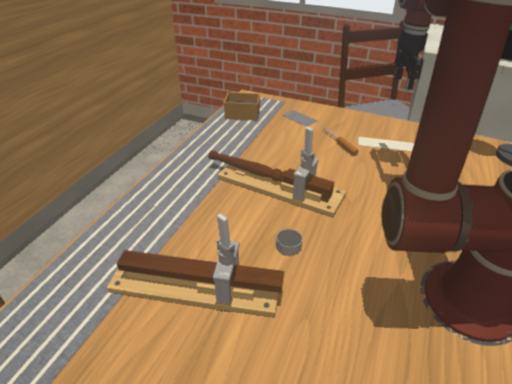

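The leg's jig is the right-hand one in the top view (base corners about (334,127), (376,130), (364,273), (319,270); bridge near (352,224)). The rail's jig is on the left. I'll crop around the leg's jig.

Run:
```python
from h import *
im=cv2.imread('pics/top0.png'); cv2.imwrite('pics/crop0.png',cv2.resize(im[190:280,305:390],None,fx=6.5,fy=6.5,interpolation=cv2.INTER_CUBIC))
print(px('top0',[(334,127),(376,130),(364,273),(319,270),(352,224),(357,105)]).round(4))
z=np.load('pics/top0.npz')['d']
vv,uu=np.mgrid[190:250,320:390]; P=px('top0',np.c_[uu.ravel(),vv.ravel()])
for lo,hi in((.09,.11),(.15,.20),(.205,.225)):
    m=(P[:,2]>lo)&(P[:,2]<hi); Q=P[m]; r=cv2.minAreaRect((Q[:,:2]*1000).astype(np.float32)); print(lo,m.sum(),Q.mean(0).round(4),r)
```

```text
[[ 7.216e-01 -1.884e-01  1.850e-02]
 [ 7.217e-01 -3.010e-01  4.500e-03]
 [ 3.528e-01 -2.585e-01  1.640e-02]
 [ 3.574e-01 -1.519e-01 -2.000e-04]
 [ 4.547e-01 -1.997e-01  1.521e-01]
 [ 7.674e-01 -2.396e-01  5.660e-02]]
0.09 507 [ 0.4609 -0.2106  0.103 ] ((462.4501953125, -213.67471313476562), (104.26178741455078, 34.586952209472656), 84.07278442382812)
0.15 54 [ 0.4571 -0.2066  0.1682] ((462.5671081542969, -207.18751525878906), (16.128999710083008, 34.39946365356445), 81.81069946289062)
0.205 63 [ 0.464  -0.2083  0.2188] ((464.6944885253906, -209.27928161621094), (9.834071159362793, 22.33777618408203), 57.43412780761719)
```

View pics/crop0.png

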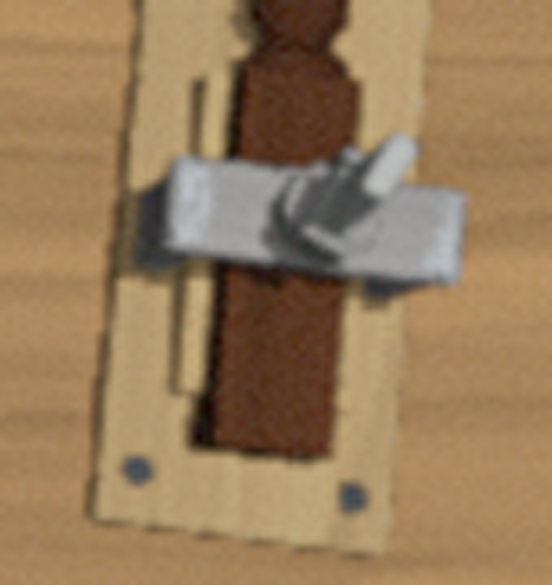

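The crop shows the blade top near (390,165), which is slightly right of and beyond the head. The depth fit puts the axis at (0.4625, -0.2137), jig yaw -5.9° and the blade's thickness direction at 57.4°. That gives leg_bolt ≈ 0.29, so about 1.11 rad clockwise remains. Next I approach above the lever.

>>> {"name": "arm_command", "arguments": {
  "plan": [
    [[32.7,-23.4,-2,0,0,-2.13],[32.7,-23.4,-2,0,0,-2.13],[32.7,-23.4,-2,0,0,-2.13],[32.7,-23.4,-2,0,0,-2.13],[32.7,-23.4,-2,0,0,-2.13],[32.7,-23.4,-2,0,0,-2.13],[32.7,-23.4,-2,0,0,-2.13],[32.7,-23.4,-2,0,0,-2.13],[32.7,-23.4,-2,0,0,-2.13],[32.7,-23.4,-2,0,0,-2.13],[32.7,-23.4,-2,0,0,-2.13],[32.7,-23.4,-2,0,0,-2.13]]
  ],
  "gripper": -1
}}

```text
t: 1.1
tool_pos: [0.4634, -0.2118, 0.4243]
tool_rot: [-1.76, -2.601, -0.0]
contact_force: [-0.1, -0.2, -0.4]
opening: 0.0853
grip_force: 0.0
```

>>> {"name": "arm_command", "arguments": {
  "plan": [
    [[0,0,0,0,0,-0.62],[0,0,0,0,0,-0.62],[0,0,0,0,0,-0.62],[0,0,0,0,0,-0.62],[0,0,0,0,0,-0.62],[0,0,0,0,0,-0.62],[0,0,0,0,0,-0.62]]
  ]
}}

```text
t: 1.68
tool_pos: [0.4627, -0.2135, 0.4242]
tool_rot: [-0.902, -3.008, -0.0]
contact_force: [-0.2, 0.6, -0.2]
opening: 0.0856
grip_force: 0.0
```

Run:
```python
from h import *
from scipy.spatial.transform import Rotation as R
o=get_obs(); M=R.from_rotvec(o['tool_rot']).as_matrix(); print(o['tool_pos'],M.round(3).tolist(),o['q'])
snap('wrist','w1')
vv,uu=np.mgrid[0:384,0:512]; P=px('w1',np.c_[uu.ravel(),vv.ravel()])
near=np.hypot(P[:,0]-.4625,P[:,1]+.2137)<.06
for lo,hi in((.095,.107),(.11,.13),(.13,.15),(.15,.17),(.205,.225)):
    m=near&(P[:,2]>lo)&(P[:,2]<hi); Q=P[m]
    if m.sum()>5: print(lo,m.sum(),Q.mean(0).round(4),cv2.minAreaRect((Q[:,:2]*1000).astype(np.float32)))
```

```text
[ 0.46267364 -0.21353829  0.42422585] [[-0.835, 0.55, -0.001], [0.55, 0.835, 0.0], [0.001, -0.0, -1.0]] [-5.78532345e-01 -2.39066144e-01  1.85305747e+00 -3.81982408e-06
  1.52841475e+00 -1.56655379e+00]
0.095 2268 [ 0.4616 -0.2085  0.1018] ((463.743408203125, -211.74217224121094), (103.83763885498047, 34.2826042175293), 84.12529754638672)
0.11 368 [ 0.462  -0.2104  0.1254] ((461.6505432128906, -210.6464080810547), (33.39501953125, 30.11965560913086), 61.98753356933594)
0.13 394 [ 0.4561 -0.2091  0.1448] ((462.4632873535156, -211.03199768066406), (19.97659683227539, 35.584571838378906), 59.326141357421875)
0.15 107 [ 0.4556 -0.2066  0.1598] ((460.001708984375, -207.84429931640625), (14.276588439941406, 23.587385177612305), 67.26424407958984)
0.205 516 [ 0.4637 -0.2065  0.2172] ((465.41192626953125, -207.6129150390625), (10.613016128540039, 22.14662742614746), 60.50449752807617)
```

View pics/w1.png

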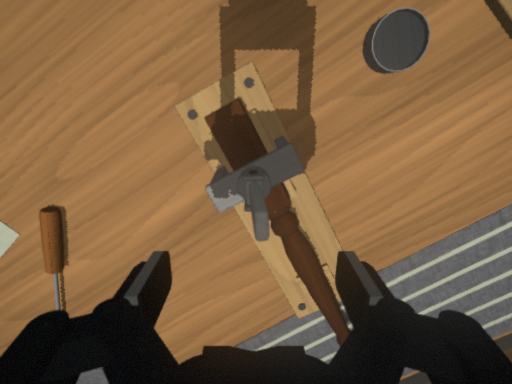

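The wrist view confirms the first fit. The lever top is at about (262,235), the leg's taper is between the fingers, and nothing is in the way. I'll descend and grip.

>>> {"name": "arm_command", "arguments": {
  "plan": [
    [[0,0.1,3.2,0,0,-0.04],[0,0.1,6.4,0,0,-0.04],[0,0.1,6.4,0,0,-0.04],[0,0.1,6.4,0,0,-0.04]]
  ]
}}

```text
t: 2.07
tool_pos: [0.4628, -0.2124, 0.3587]
tool_rot: [-0.839, -3.023, -0.002]
contact_force: [0.3, -0.2, 0.4]
opening: 0.0857
grip_force: 0.0
```

>>> {"name": "arm_command", "arguments": {
  "plan": [
    [[0,0,0,0,0,0],[0,0,0,0,0,0],[0,0,0,0,0,0],[0,0,0,0,0,0],[0,0,0,0,0,0],[0,0,0,0,0,0],[0,0,0,0,0,0],[0,0,0,0,0,0]]
  ],
  "gripper": 1,
  "force": 50
}}

```text
t: 2.73
tool_pos: [0.4635, -0.2129, 0.3615]
tool_rot: [0.837, 3.027, -0.001]
contact_force: [-1.5, -0.4, 3.8]
opening: 0.0094
grip_force: 52.0
```

>>> {"name": "arm_command", "arguments": {
  "plan": [
    [[0,0,0.02,0,0,0.09],[0,0,0.05,0,0,0.18],[0,0,0.07,0,0,0.27],[0,0,0.09,0,0,0.36],[0,0,0.12,0,0,0.45],[0,0,0.14,0,0,0.54],[0,0,0.16,0,0,0.63],[0,0,0.19,0,0,0.72],[0,0,0.21,0,0,0.81],[0,0,0.23,0,0,0.9],[0,0,0.23,0,0,0.9],[0,0,0.23,0,0,0.9]]
  ]
}}

```text
t: 3.73
tool_pos: [0.4634, -0.2131, 0.3591]
tool_rot: [2.068, 2.363, -0.001]
contact_force: [-1.4, -2.2, 4.2]
opening: 0.0092
grip_force: 52.2
```

Run:
```python
from h import *
from scipy.spatial.transform import Rotation as R
o=get_obs(); M=R.from_rotvec(o['tool_rot']).as_matrix(); print(np.degrees(np.arctan2(M[1,1],M[0,1])),o['contact_force'],o['wrist_torque'],o['q'][5])
```

```text
7.604670189451646 [-1.38659742 -2.16503885  4.23962261] [-0.30142261  0.34037521 -0.08186074] -0.7094331709282202
```

>>> {"name": "arm_command", "arguments": {
  "plan": [
    [[0,0,0.02,0,0,0.06],[0,0,0.03,0,0,0.12],[0,0,0.05,0,0,0.18],[0,0,0.06,0,0,0.22],[0,0,0.07,0,0,0.26],[0,0,0.07,0,0,0.28],[0,0,0.07,0,0,0.28]]
  ]
}}

```text
t: 4.32
tool_pos: [0.4634, -0.2131, 0.3585]
tool_rot: [2.376, 2.053, -0.002]
contact_force: [-2.1, -2.3, 5.1]
opening: 0.0091
grip_force: 55.6
```

Run:
```python
from h import *
from scipy.spatial.transform import Rotation as R
o=get_obs(); M=R.from_rotvec(o['tool_rot']).as_matrix(); print(np.degrees(np.arctan2(M[1,1],M[0,1])),o['contact_force'],o['wrist_torque'],o['q'][5])
```

```text
-8.353446656979147 [-2.09045172 -2.29598795  5.06933851] [-0.46437191  0.39629803  0.79527784] -0.4306152840209714
```

>>> {"name": "arm_command", "arguments": {
  "plan": [
    [[0,0,0,0,0,0.03],[0,0,0,0,0,0.05],[0,0,0,0,0,0.05],[0,0,0,0,0,0.05]]
  ]
}}

```text
t: 4.65
tool_pos: [0.4634, -0.213, 0.3586]
tool_rot: [2.424, 1.995, -0.002]
contact_force: [-2.0, -2.7, 5.0]
opening: 0.0089
grip_force: 71.0
```

Run:
```python
from h import *
from scipy.spatial.transform import Rotation as R
o=get_obs(); M=R.from_rotvec(o['tool_rot']).as_matrix(); print(np.degrees(np.arctan2(M[1,1],M[0,1])),o['contact_force'],o['wrist_torque'],o['grip_force'])
```

```text
-11.077487348636277 [-1.99798389 -2.74389634  5.03854699] [-0.48608864  0.48497959  1.36240927] 71.0354321077466
```

The moment rises steadily to 1.36 N m against the stop, so the bolt is snug. I'll ease back a little, release and rise.

>>> {"name": "arm_command", "arguments": {
  "plan": [
    [[0,0,0,0,0,-0.04],[0,0,0,0,0,-0.08],[0,0,0,0,0,-0.08]]
  ]
}}

```text
t: 4.9
tool_pos: [0.4634, -0.2131, 0.3585]
tool_rot: [2.345, 2.089, -0.002]
contact_force: [-1.6, -1.9, 5.9]
opening: 0.0093
grip_force: 52.5
```

>>> {"name": "arm_command", "arguments": {
  "plan": [
    [[0,0,0,0,0,0],[0,0,0,0,0,0],[0,0,0,0,0,0],[0,0,0,0,0,0],[0,0,0,0,0,0],[0,0,-3,0,0,0],[0,0,-6,0,0,0],[0,0,-7,0,0,0],[0,0,-7,0,0,0]]
  ],
  "gripper": -1
}}

```text
t: 5.65
tool_pos: [0.4639, -0.2131, 0.4316]
tool_rot: [2.345, 2.081, 0.003]
contact_force: [-0.7, 0.3, -0.5]
opening: 0.0851
grip_force: 0.0
```

Run:
```python
from h import *
from scipy.spatial.transform import Rotation as R
o=get_obs(); M=R.from_rotvec(o['tool_rot']).as_matrix(); print(np.degrees(np.arctan2(M[1,1],M[0,1])),o['tool_pos'],o['contact_force'])
snap('wrist','w2')
vv,uu=np.mgrid[0:384,0:512]; P=px('w2',np.c_[uu.ravel(),vv.ravel()])
near=np.hypot(P[:,0]-.463,P[:,1]+.2127)<.06
for lo,hi in((.095,.107),(.13,.15),(.15,.17),(.205,.225)):
    m=near&(P[:,2]>lo)&(P[:,2]<hi); Q=P[m]
    if m.sum()>5: print(lo,m.sum(),Q.mean(0).round(4),np.percentile(Q[:,2],95),cv2.minAreaRect((Q[:,:2]*1000).astype(np.float32)))
```

```text
-6.810342399633393 [ 0.46389339 -0.21310095  0.43158737] [-0.69006591  0.28699325 -0.46522155]
0.095 1678 [ 0.4659 -0.1955  0.1018] 0.10325335713439242 ((463.6414489746094, -211.8110809326172), (103.06670379638672, 33.77993392944336), 84.12609100341797)
0.13 391 [ 0.4645 -0.2049  0.1422] 0.1471487691627945 ((463.9544982910156, -211.0375213623047), (36.02497863769531, 19.688671112060547), 84.23871612548828)
0.15 73 [ 0.4649 -0.2019  0.1605] 0.16902760644763112 ((464.8770751953125, -202.5274658203125), (2.9459118843078613, 9.767931938171387), 82.13274383544922)
0.205 437 [ 0.4642 -0.2099  0.2149] 0.21699001422359626 ((463.9568786621094, -211.4021453857422), (20.9617919921875, 9.375650405883789), 83.16175079345703)
```

View pics/w2.png

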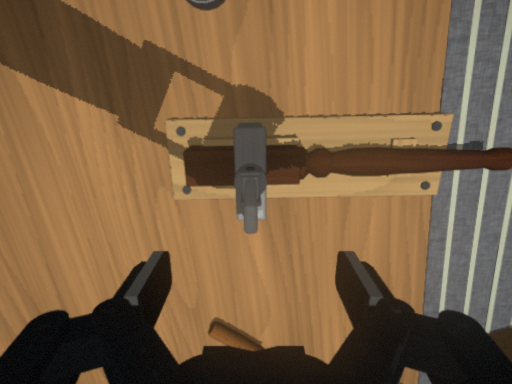

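Blade is square across the leg, with its top at about (250,180–225). The head angle matches the bridge, so the bolt is snug. Next I shut the fingers, go behind the lever and fold it along +x (tool +y).

>>> {"name": "arm_command", "arguments": {
  "plan": [
    [[0,-4,0,0,0,0],[0,-5.5,0,0,0,0],[0,-5.5,0,0,0,0],[0,-5.5,0,0,0,0],[0,-5.5,0,0,0,0],[0,-5.5,0,0,0,0],[0,-5.5,0,0,0,0],[0,-5.5,3,0,0,0],[0,-5.5,6.4,0,0,0],[0,-5.5,6.4,0,0,0],[0,-5.5,6.4,0,0,0]]
  ],
  "gripper": 1,
  "force": 40
}}

```text
t: 6.62
tool_pos: [0.4085, -0.2059, 0.3619]
tool_rot: [-2.346, -2.083, 0.002]
contact_force: [0.3, 0.1, -0.1]
opening: -0.0004
grip_force: 0.0
```

>>> {"name": "arm_command", "arguments": {
  "plan": [
    [[0,1,0,0,0,0],[0,2,0,0,0,0],[0,3,0,0,0,0],[0,4,0,0,0,0],[0,4.7,0,0,0,0],[0,5.4,0,0,0,0],[0,6,0,0,0,0],[0,6.5,0,0,0,0],[0,6.5,0,0,0,0]]
  ]
}}

```text
t: 7.37
tool_pos: [0.4739, -0.2141, 0.364]
tool_rot: [2.349, 2.085, 0.0]
contact_force: [-1.1, 0.5, 1.0]
opening: 0.0001
grip_force: 0.6
```

>>> {"name": "arm_command", "arguments": {
  "plan": [
    [[0,0.8,0.5,0,0,0],[0,1.6,1.0,0,0,0],[0,2.4,1.6,0,0,0],[0,3.0,2.3,0,0,0],[0,3.5,3.0,0,0,0],[0,3.9,3.6,0,0,0],[0,4.1,4.1,0,0,0],[0,4.2,4.5,0,0,0],[0,4.2,4.6,0,0,0],[0,4.2,4.6,0,0,0]]
  ]
}}

```text
t: 8.2
tool_pos: [0.5149, -0.2189, 0.3172]
tool_rot: [-2.35, -2.085, -0.0]
contact_force: [0.8, -0.4, 0.1]
opening: -0.0002
grip_force: 0.0
```

Now I press down gently to the flat stop.

>>> {"name": "arm_command", "arguments": {
  "plan": [
    [[0,0,0.1,0,0,0],[0,0,0.2,0,0,0],[0,0,0.3,0,0,0],[0,0,0.3,0,0,0]]
  ]
}}

```text
t: 8.53
tool_pos: [0.5151, -0.219, 0.3153]
tool_rot: [2.349, 2.084, 0.001]
contact_force: [1.1, -0.2, 2.1]
opening: 0.0001
grip_force: 0.7
```

>>> {"name": "arm_command", "arguments": {
  "plan": [
    [[0,0,0.1,0,0,0],[0,0,0.2,0,0,0],[0,0,0.2,0,0,0]]
  ]
}}

```text
t: 8.78
tool_pos: [0.5154, -0.2192, 0.3142]
tool_rot: [2.348, 2.084, 0.002]
contact_force: [-0.5, 1.2, 5.3]
opening: -0.0
grip_force: 2.9
```

>>> {"name": "arm_command", "arguments": {
  "plan": [
    [[0,0,0.1,0,0,0],[0,0,0.2,0,0,0],[0,0,0.2,0,0,0]]
  ]
}}

```text
t: 9.03
tool_pos: [0.5158, -0.2193, 0.3137]
tool_rot: [2.347, 2.083, 0.002]
contact_force: [-1.6, 1.4, 10.7]
opening: -0.0002
grip_force: 5.4
```

>>> {"name": "arm_command", "arguments": {
  "plan": [
    [[0,0,0.1,0,0,0],[0,0,0.2,0,0,0],[0,0,0.2,0,0,0]]
  ]
}}

```text
t: 9.28
tool_pos: [0.5161, -0.2194, 0.3132]
tool_rot: [2.346, 2.083, 0.003]
contact_force: [-2.0, 3.4, 16.4]
opening: -0.0001
grip_force: 8.0
```

>>> {"name": "arm_command", "arguments": {
  "plan": [
    [[0,0,-3,0,0,0],[0,0,-7,0,0,0],[0,-4,-11,0,0,0],[0,-8,-13,0,0,0],[0,-8,-13,0,0,0],[0,-8,-13,0,0,0]]
  ]
}}

```text
t: 9.78
tool_pos: [0.4339, -0.2093, 0.4421]
tool_rot: [2.347, 2.08, 0.001]
contact_force: [0.9, 0.2, -0.2]
opening: 0.0
grip_force: 0.0
```

Run:
```python
from h import *
snap('wrist','w3'); a,_=snap('side','side3'); cv2.imwrite('pics/c3.png',cv2.resize(a[110:230,200:360],None,fx=4,fy=4,interpolation=cv2.INTER_CUBIC))
vv,uu=np.mgrid[0:384,0:512]; P=px('w3',np.c_[uu.ravel(),vv.ravel()])
c,s=np.cos(-.103),np.sin(-.103); D=P-[.4637,-.212,0]; x=D[:,0]*c+D[:,1]*s; y=-D[:,0]*s+D[:,1]*c
m=(abs(y)<9)&(x>.022)&(x<.095)&(P[:,2]>.12)&(P[:,2]<.2)
print(m.sum(),np.polyfit(x[m],P[m,2],1),P[m,2].mean(),cv2.minAreaRect((np.c_[x,y][m]*1000).astype(np.float32)))
m=(np.hypot(x,y)<.06)&(P[:,2]>.125)&(x<.02);print(m.sum(),cv2.minAreaRect((np.c_[x,y][m]*1000).astype(np.float32)),P[m,2].max())
```

```text
1289 [0.00378511 0.14083499] 0.14102429215122547 ((50.770774841308594, -0.11891460418701172), (57.48032760620117, 22.455394744873047), 0.07450149953365326)
25065 ((-19.731372833251953, 2.5122108459472656), (35.478782653808594, 79.88174438476562), 86.36418151855469) 0.3611970573570822
```

View pics/c3.png

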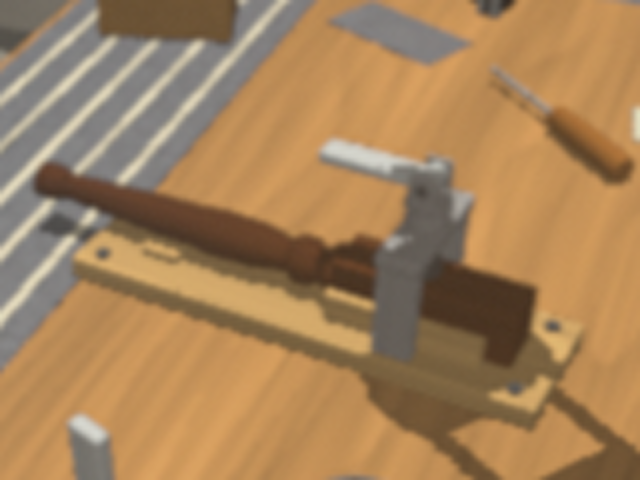

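View pics/w3.png

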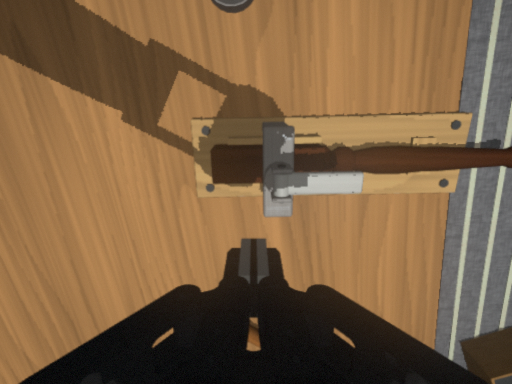

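The lever lies flat along the jig's +x, at about (290–360,183) in the wrist view. Its slope is 0.004 rad, its yaw error is under 0.1° relative to the jig, and its top is at 0.141 m. The arm is clear.

```bash
python3 -c "from station import *; print(finish_job())"
```

```text
the job is handed in; nothing more can be done
None
```

The leg's clamp bolt was turned clockwise until it was snug against its stop, then its lever was folded flat over the tapered end; the rail's jig was left untouched and the job is handed in.

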